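# Load gift tins into a spring-loaded dispenser

## Task

At the biscuit-packing table, load the two small flat tins that lie on the table into the spring-loaded tin dispenser, one at a time, on top of the one already inside: press each straight down past the two sprung lips until both lips snap out over its top and hold it level. Press gently: the last tin all but fills the dispenser, and driving the sprung plate hard onto its stop dents the tins. Leave the round tin, the round metal lid and the mug where they are.

Things in the scene. Friction and masses are not known exactly. Their poses are not given: they have to be found in the camera images.
- dispenser: Foot of the tin dispenser, fixed: grey, 112 x 64 x 30 mm. Origin: centre of its underside, on the table, z up. Clamped in it is the head, on the same axis: two aluminium end channels facing each other along x, with lips and sprung plate. The head's height differs each time: H = 0 to 24 mm is added to every height below, and no reading gives it. Tins go in flat, long side along x.
- shaft (a point): Shaft axis at 104 mm above the table; add H. Here the flared mouth (about 90 x 61 mm inside at its top, 14 mm higher) has narrowed to the shaft, 74 x 46 mm inside, and the lips' ramps begin. The side flanges stand only at |x| 28 to 43 mm: the middle 56 mm of both long sides is open down to the foot, for fingers holding a tin across its width.
- lips (a point): Shaft axis at the lips' underside, 87 mm above the table; add H. From each end wall a sprung steel lip, 24 mm wide, sticks out 6 mm: flat below, nose 3 mm high, then a 24 degree ramp back to the wall 17 mm up. The ramps take 6 to 16 N to part. The noses then rub on the tin, 2 to 7 N on top of the spring's push, till its top is below them: they snap back and the push drops by that.
- plate (a joint): Sprung plate under the stack: how far it is down, in m, from where it holds one tin (already inside, same size, its top touching the lips from below); 0.016 with two tins held, 0.032 with three. Spring 4 N at 0, plus 0.13 N per mm. Hard stop at 0.0343, so the third tin has 2.5 mm of overtravel. The two loaded tins pressed together with over 20 N get dented.
- tin_a: A flat rectangular slip-lid tin, bare metal, 70 mm long (its x), 42 mm wide (its y), 16 mm tall (z), about 80 g (hidden mass 55 to 115 g). Origin: centre of its underside. Alike either way round. Lies on the table beside the dispenser, to be loaded.
- tin_b: A flat rectangular slip-lid tin, bare metal, 70 mm long (its x), 42 mm wide (its y), 16 mm tall (z), about 80 g (hidden mass 55 to 115 g). Origin: centre of its underside. Alike either way round. Lies on the table on the other side of the dispenser, to be loaded. Either tin may go first.
- round_tin: Bystander: open round red tin with biscuits in it, 140 mm across, 55 mm tall; origin: centre of its underside. Leave alone.
- tin_lid: Bystander: round metal tin lid lying flat, 148 mm across, 12 mm thick; origin: centre of its underside. Leave alone.
- mug: Bystander: white mug, 76 mm across without its handle, 85 mm tall; origin: centre of its underside. Leave alone.

How it is judged (in metres and radians):
On the way:
1. one of the two tins is held under the lips (plate over 15.2 mm down) while the other is still over 150 mm away from the dispenser (((horizontal distance between tin_a and dispenser below 0.004 m and z of tin_a in the frame of dispenser between 0.045 and 0.098 m and angle between the z axis of tin_a and the z axis of dispenser, either way round below 0.08 rad and distance between tin_b and dispenser above 0.15 m and value of joint plate above 0.0152 m) or (horizontal distance between tin_b and dispenser below 0.004 m and z of tin_b in the frame of dispenser between 0.045 and 0.098 m and angle between the z axis of tin_b and the z axis of dispenser, either way round below 0.08 rad and distance between tin_a and dispenser above 0.15 m and value of joint plate above 0.0152 m))), for 0.3 s.
At the end, for the whole second after the job is handed in: Both tins are in the dispenser below the lips, at rest, with the plate at least 31.2 mm down: each centre within 4 mm of the shaft's axis, level with it within 0.08 rad, its underside 45 to 98 mm above the dispenser's origin (horizontal distance between each of tin_a, tin_b and dispenser below 0.004 m and z of tin_a in the frame of dispenser between 0.045 and 0.098 m and angle between the z axis of each of tin_a, tin_b and the z axis of dispenser, either way round below 0.08 rad and z of tin_b in the frame of dispenser between 0.045 and 0.098 m and linear speed of each of tin_a, tin_b below 0.02 m/s and value of joint plate above 0.0312 m); the robot touches nothing.
It fails at once if the two loaded tins are pressed together with more than 20 N (contact force between tin_a and tin_b above 20 N).
It fails at once if the round tin is moved more than 20 mm (distance of round_tin from where it was at the start of the episode above 0.02 m).
It fails at once if the round metal lid is moved more than 20 mm (distance of tin_lid from where it was at the start of the episode above 0.02 m).
It fails at once if the mug is moved more than 20 mm (distance of mug from where it was at the start of the episode above 0.02 m).
It also fails if it takes over 72 s, if anything falls off the work surface, if the arm or the gripper's body presses on something with over 40 N, if the wrist force passes 120 N, or if a joint passes its speed limit or range.

## Robot

A 6-joint arm with a two-finger parallel gripper is mounted at the origin on the work surface. World frame = base frame: x ahead of the robot, y to its left, z up, the work surface at z = 0. Lengths are in m, angles in degrees, forces in N, time in s.
With the tool pointing down it reaches from about 0.4 to 0.825 m from the base axis. Payload 7 kg.
Tool frame: the origin (TCP) lies at the very end of the fingers, on their centre line; the grasp point (between the pads) lies 19 mm behind it; z points along the fingers, y is the line along which they close (so a half turn about z gives the same grasp; the last joint's range is limited). The gripper opens to 88 mm and grips with 3 to 60 N. Pads are 19 mm wide; open, the fingers measure 130 mm over their backs; the gripper's body (78 mm by 193 mm) begins 47 mm behind the grasp point.
Start: joints at [-52.363, 20.546, 0.682, 0, -70.136, -16.507], TCP at [0.243, -0.63, 0.227] pointing down, gripper open.
Joint ranges: [-176.03, 176.03], [-82.01, 121.73], [-58.28, 71.71], [-173.87, 95.51], [-174.79, -0.11], [-173.66, 173.66]. Speed limits (degrees/s): [136.94, 136.94, 172.46, 180, 180, 180].

## Interface

Orientations are given as [roll, pitch, yaw] about the fixed x, y, z axes, in that order (R = Rz(yaw) Ry(pitch) Rx(roll)).
In Python, from plant import ctrl gives the robot as it stands.
- The arm moves only by the tool carry_out, never from a script. Its argument "deltas" is a list that holds one entry, the list of rows, each a list of 5 numbers: the shift along the tool's x, y, z scaled (see below), then the turn about the tool's z scaled (see below), then the opening, from -1 (shut) to 1 (fully open). A call has 1 to 5 rows; each row is the pose to reach, as a shift and turn from the pose commanded when the call began, along the tool's axes at that moment, turning the shorter way round; what a row does not reach only later rows make up. The controller multiplies each number of a shift by 20 cm and each number of a turn by 2 pi rad. A row lasts 1/10 s, in which the tool goes at most 50 mm and 8.59 degrees, less where a joint would pass 70% of its speed; a pose out of reach is approached as far as the arm can. A call with a number of a shift or a turn outside -1 to 1 is refused whole. A call with a gripper value outside its range is refused whole. The fingers move at their own pace and stop on an object; the grip force is fixed at half the most. Time passes only in rows, so rows that repeat a pose let the fingers close. It gives the time, the measured TCP pose, the force, the opening and the grip force at its end, in the units of the state.
- ctrl.get_obs(): the state, without advancing time (a new reading comes with each control period).
- ctrl.snapshot(name): name is "scene" or "top" or "wrist"; returns a dict with "color" (420x560x3 uint8, red, green, blue), "camera_matrix" (3x3 intrinsics, pixels), "k1" (the pictures are not rectified: a ray, as slopes to the right and down, at radius r is drawn at 1 + k1 r^2 times it, then the intrinsics apply), "R" (3x3) and "t" (3): a world point X has camera coordinates R X + t. Camera axes: x right, y down, z forward; pixel columns grow to the right and rows downward; lengths in m; the calibration is good to about 2 mm. A picture is of the moment at which its call begins. There is no depth.
- ctrl.close_job(): hands the job in; it is judged then, once.
Trained networks look in a picture, given as the dict that the camera call returned (one of the last four; its "shot" number tells which), for a name from the list of things; names that differ only in an ending like _2 or _b are one class to them, and where a whole thing is asked for, a point or a joint stands for the part that bears it (a point fixed in the world has none). Each returns a list of dicts, best first, with "p" (0 to 1); they miss things now and then, are a little off and sometimes report something else, mostly with a low value. They report only what shows in the picture. A call takes as long as a camera call.
- ctrl.search_frame(picture, name): "centre" ([column, row] in pixels, amid what is visible of it).
- ctrl.silhouettes(picture, name): "mask" (420x560 bool, what is visible of it) and "centre" ([column, row] in pixels, amid what is visible of it).
- ctrl.spot_point(picture, name): "centre" ([column, row] in pixels: a listed point, or the origin of a listed thing).
The state is a dict: "clock": time; "joint_pos": joint angles; "qvel": joint speeds; "tau": joint torques, N m; "tool_pos": TCP position; "orientation": TCP orientation; "force": force on the tool from outside, world axes, zero at the start; "moment": the same for the moment, N m; "opening": finger opening in m; "gripper_force": force on a finger pad.
Only numpy, scipy, OpenCV 4.12 (cv2) and the standard library are available. Lean on these libraries where they do the work, as an engineer would, in place of code of your own. Each camera call takes 0.05 s, during which the arm holds its last target. There are 200 camera calls.

## Working session

There is one attempt and no reset: what is moved stays moved. The work goes in short steps, Python scripts to look and compute and a tool call to move; the robot and the scene stay as the last step left them, time stands still between calls to the robot, and variables do not carry over. Pictures are saved under pics/ and viewed, at most 10 in all, crops included, and the job is handed in when it is done.

Besides the shell and the picture viewer there is one more tool, called after "Request:" in YAML: its name, and indented under it one key for each argument. carry_out: Moves the arm, as the interface text tells. Its arguments: {"type":"object","properties":{"deltas":{"type":"array"}},"required":["deltas"]}

```bash
mkdir -p pics; ls; cat > h.py <<'E'
import numpy as np, cv2
from plant import ctrl
from scipy.spatial.transform import Rotation as Ro
def ray(p,uv):
    K=np.array(p["camera_matrix"]);R=np.array(p["R"]);t=np.array(p["t"])
    d=np.array([(uv[0]-K[0,2])/K[0,0],(uv[1]-K[1,2])/K[1,1]]);u=d.copy()
    for _ in range(20): u=d/(1+p["k1"]*(u@u))
    return -R.T@t, R.T@np.array([u[0],u[1],1])
def atz(p,uv,z):
    o,d=ray(p,uv); return o+d*(z-o[2])/d[2]
def proj(p,X):
    K=np.array(p["camera_matrix"]);c=np.array(p["R"])@np.array(X)+np.array(p["t"])
    u=c[:2]/c[2];u=u*(1+p["k1"]*(u@u)); return np.array([K[0,0]*u[0]+K[0,2],K[1,1]*u[1]+K[1,2]])
def save(p,n): cv2.imwrite("pics/"+n,cv2.cvtColor(p["color"],cv2.COLOR_RGB2BGR))
E
python3 - <<'E'
from h import *
np.set_printoptions(precision=4,suppress=True)
o=ctrl.get_obs();print(o)
ims=[]
for n in["scene","top"]:
    p=ctrl.snapshot(n);ims.append(p["color"]);print(n,p["k1"],-np.array(p["R"]).T@p["t"])
    save(p,n+".png")
    for k in["dispenser","tin_a","round_tin","tin_lid","mug","shaft","lips"]:
        for f in([ctrl.spot_point] if k in("shaft","lips") else [ctrl.spot_point,ctrl.silhouettes]):
            for r in f(p,k)[:3]:
                c=r["centre"];s=""
                if "mask" in r:
                    m=r["mask"].astype(np.uint8);s=(int(m.sum()),cv2.minAreaRect(cv2.findNonZero(m)))
                print(k,f.__name__,round(r["p"],2),np.round(c,1),atz(p,c,0)[:2],s)
E
```

```text
pics
{'clock': 0.0, 'joint_pos': array([-52.363 ,  20.593 ,   0.6345,  -0.0221, -70.1357, -16.5076]), 'qvel': array([-0.0346, -0.0099, -0.0458,  0.0893, -0.0258, -0.0037]), 'tau': array([  0.0021, -58.2722,  29.3049,   6.9969,   0.0067,  -0.0001]), 'tool_pos': array([ 0.2431, -0.6292,  0.2256]), 'orientation': array([ 179.9038,   -0.0069, -158.8781]), 'force': array([-0.8776, -0.6697, -0.0786]), 'moment': array([-0.0318, -0.0042, -0.0216]), 'gripper_force': 0.0, 'opening': 0.08763616764217287}
scene -0.02197912023819669 [ 1.5411 -0.2154  1.0895]
dispenser call 0.98 [318.3 225.1] [0.5432 0.07  ] 
dispenser call 0.6 [384.3 259.6] [0.6978 0.2305] 
dispenser call 0.64 [315.6 230.2] [0.5628 0.0578] (465, ((320.2560729980469, 224.6951446533203), (38.574920654296875, 22.332849502563477), 51.34019470214844))
tin_a call 0.66 [395.3 220.2] [0.5509 0.309 ] 
tin_a call 0.53 [140.9 232.6] [ 0.5111 -0.4584] 
tin_a call 0.5 [215.3 215.4] [ 0.4656 -0.2364] 
tin_a call 0.73 [218.2 212.9] [ 0.4559 -0.227 ] (297, ((217.9230499267578, 212.11537170410156), (14.422204971313477, 23.02005958557129), 33.6900
[... 1457 characters left out ...]
94), (50.20458221435547, 48.790367126464844), 45.0))
round_tin call 0.89 [159.9 187.4] [0.6958 0.2495] 
round_tin call 0.97 [159.1 184. ] [0.706  0.2522] (2180, ((160.5, 184.0), (53.665626525878906, 49.64070510864258), 26.56505012512207))
tin_lid call 0.69 [340.5 183.5] [ 0.7072 -0.2803] (1971, ((341.2500305175781, 180.74998474121094), (49.497474670410156, 48.790367126464844), 45.0))
mug call 0.8 [407.1 251.5] [ 0.5068 -0.4685] 
mug call 0.85 [413.4 247.9] [ 0.5171 -0.4874] (936, ((415.5000305175781, 245.0), (33.23401641845703, 37.47665786743164), 45.0))
shaft call 0.72 [327.  270.4] [ 0.4537 -0.2353] 
shaft call 0.5 [216.8 235.6] [0.5542 0.0807] 
lips call 0.68 [217.6 235.3] [0.555  0.0784]
```

```bash
python3 - <<'E'
import cv2,numpy as np
a=cv2.imread("pics/top.png");b=cv2.imread("pics/scene.png")
A=cv2.resize(a[150:300,100:450],None,fx=2.25,fy=2,interpolation=3)
A=cv2.resize(a[150:300,100:450],(700,300),interpolation=3);B=cv2.resize(b[160:310,110:460],(700,300),interpolation=3)
cv2.imwrite("pics/c.png",np.vstack([A,B]))
E
```

```text
(no output)
```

View pics/c.png

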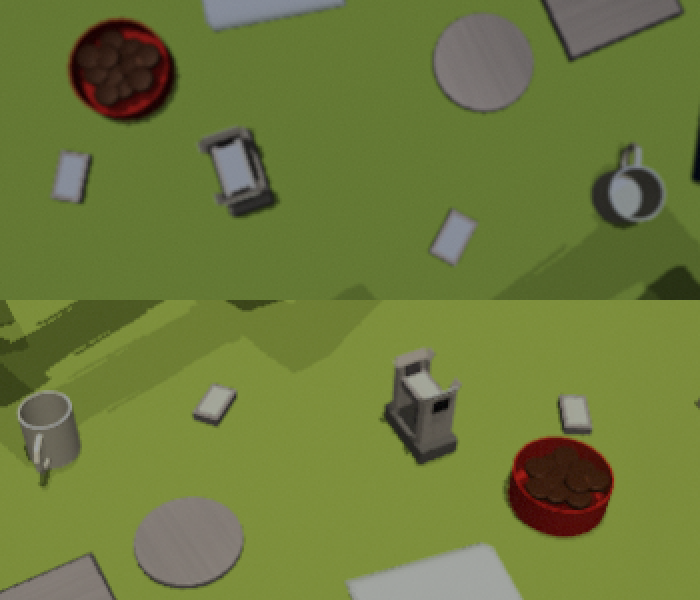

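```bash
cat >> h.py <<'E'
np.set_printoptions(precision=4,suppress=True)
def to(x,y,z,yaw):
    o=ctrl.get_obs();R=Ro.from_euler("xyz",o["orientation"],degrees=True).as_matrix()
    d=R.T@(np.array([x,y,z])-o["tool_pos"]); a=-(((yaw-o["orientation"][2])+90)%180-90)
    print("to",d/0.2,"turn",a/360,"| t",o["clock"],o["tool_pos"],o["orientation"],"j6",o["joint_pos"][5],"F",o["force"])
E
python3 - <<'E'
from h import *
p=ctrl.snapshot("wrist");o=ctrl.get_obs()
R=Ro.from_euler("xyz",o["orientation"],degrees=True).as_matrix()
C=-np.array(p["R"]).T@p["t"];print("cam in tool",R.T@(C-o["tool_pos"]),"\n",R.T@np.array(p["R"]).T,p["camera_matrix"][0][0])
to(.462,-.239,.2,-29)
E
```

```text
cam in tool [ 0.0686 -0.0004 -0.1573] 
 [[ 0.0009 -0.9656 -0.2602]
 [ 1.      0.0007  0.0012]
 [-0.001  -0.2602  0.9656]] 335.74023121245045
to [-1.724   1.4276  0.1328] turn 0.1392476491064596 | t 1.35 [ 0.2433 -0.6296  0.2266] [ 179.9996   -0.0012 -158.8708] j6 -16.507880731075037 F [-0.0418 -0.1977  1.1187]
```

Request:
carry_out:
  deltas:
    - [[-0.86, 0.71, 0, 0.07, 1], [-0.86, 0.71, 0, 0.07, 1], [-0.86, 0.71, 0, 0.07, 1], [-0.86, 0.71, 0, 0.07, 1], [-0.86, 0.71, 0, 0.07, 1]]

```text
clock: 1.85
tool_pos: [0.3536, -0.4326, 0.227]
orientation: [-180.0, 0.1, 176.0]
force: [0.1, -0.8, -0.6]
opening: 0.0877
gripper_force: 0.0
```

```bash
python3 -c "
from h import *
to(.462,-.239,.2,-29)"
```

```text
to [-0.4723  1.0039  0.1351] turn 0.06936337096889389 | t 1.85 [ 0.3536 -0.4326  0.227 ] [-179.9967    0.051   175.9708] j6 -63.34351773948566 F [ 0.1042 -0.7504 -0.6375]
```

Request:
carry_out:
  deltas:
    - [[-0.47, 1, 0.1, 0.07, 1], [-0.47, 1, 0.1, 0.07, 1], [-0.47, 1, 0.1, 0.07, 1], [-0.47, 1, 0.1, 0.07, 1], [-0.47, 1, 0.1, 0.07, 1]]

```text
clock: 2.35
tool_pos: [0.4614, -0.2402, 0.2067]
orientation: [180.0, 0.0, 150.7]
force: [0.9, 0.0, -0.3]
opening: 0.0878
gripper_force: 0.0
```

```bash
cat >> h.py <<'E'
def tin(n,z=0.016,near=None):
    p=ctrl.snapshot("wrist");save(p,n)
    out=[]
    for r in ctrl.silhouettes(p,"tin_a")[:4]:
        m=r["mask"].astype(np.uint8);c=cv2.findNonZero(m)
        if c is None: continue
        bx=cv2.minAreaRect(c);q=np.array([atz(p,v,z)[:2] for v in cv2.boxPoints(bx)])
        h=cv2.convexHull(c).reshape(-1,2)
        w=np.array([atz(p,v,z)[:2] for v in h],np.float32)
        (cx,cy),(a,b),ang=cv2.minAreaRect(w*1000)
        if a<b: ang+=90
        yaw=(ang+90)%180-90
        print("tin p",round(r["p"],2),"px",np.round(r["centre"],1),"c",round(cx/1000,4),round(cy/1000,4),"size",round(a,1),round(b,1),"yaw",round(yaw,1),"spot",atz(p,r["centre"],z)[:2])
    for r in ctrl.spot_point(p,"tin_a")[:2]: print("origin",round(r["p"],2),atz(p,r["centre"],0)[:2])
    return p
E
python3 - <<'E'
from h import *
p=tin("w1.png")
to(.462,-.239,.2,-29)
E
```

```text
tin p 0.95 px [285.8 177.1] c 0.4611 -0.2297 size 42.6 71.5 yaw -28.8 spot [ 0.4594 -0.2299]
origin 0.71 [ 0.4627 -0.2307]
to [0.0013 0.0077 0.0329] turn -0.00014125440889887702 | t 2.5 [ 0.4615 -0.2405  0.2066] [179.9953   0.0048 150.9491] j6 -113.15279189589795 F [-1.6166 -0.752  -0.0911]
```

View pics/w1.png

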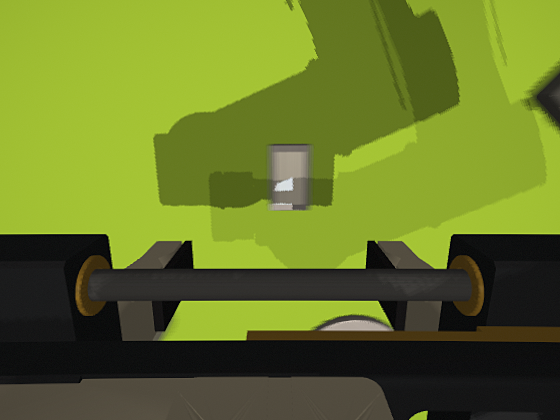

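```bash
python3 -c "
from h import *
to(.4618,-.230,.03,-28.8)"
```

```text
to [0.0241 0.0465 0.8829] turn -0.000696809964454401 | t 2.5 [ 0.4615 -0.2405  0.2066] [179.9953   0.0048 150.9491] j6 -113.15279189589795 F [-1.6166 -0.752  -0.0911]
```

Request:
carry_out:
  deltas:
    - [[0.024, 0.0465, 0.25, 0, 1], [0.024, 0.0465, 0.5, 0, 1], [0.024, 0.0465, 0.75, 0, 1], [0.024, 0.0465, 0.88, 0, 1], [0.024, 0.0465, 0.88, 0, 1]]

```text
clock: 3.0
tool_pos: [0.4576, -0.2323, 0.0271]
orientation: [-179.8, -0.4, 150.6]
force: [0.5, -0.4, 1.1]
opening: 0.0878
gripper_force: 0.0
```

```bash
python3 - <<'E'
from h import *
p=tin("w2.png")
to(.4618,-.230,.0035,-28.8)
E
```

```text
tin p 0.7 px [282.9 229.2] c 0.4593 -0.2295 size 41.6 71.0 yaw -29.3 spot [ 0.4494 -0.2244]
origin 0.64 [ 0.4607 -0.2316]
to [0.007  0.0113 0.1426] turn -0.001330887084957292 | t 3.15 [ 0.4619 -0.2326  0.032 ] [179.9839   0.1018 150.7209] j6 -114.37049501270674 F [ 0.9436 -1.3392  0.5508]
```

View pics/w2.png

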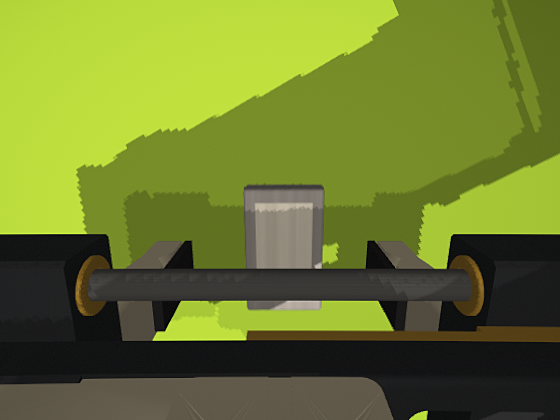

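Request:
carry_out:
  deltas:
    - [[0.018, 0.007, 0.08, -0.001, 1], [0.018, 0.007, 0.142, -0.001, 1], [0.018, 0.007, 0.142, -0.001, 1], [0.018, 0.007, 0.142, -0.001, 0.2], [0.018, 0.007, 0.142, -0.001, -0.4]]

```text
clock: 3.65
tool_pos: [0.4596, -0.2292, 0.0037]
orientation: [179.9, 0.1, 151.1]
force: [0.5, -0.6, 0.6]
opening: 0.0769
gripper_force: 0.0
```

Request:
carry_out:
  deltas:
    - [[0, 0, 0, 0, -0.7], [0, 0, 0, 0, -0.7], [0, 0, 0, 0, -0.7], [0, 0, 0, 0, -0.7]]

```text
clock: 4.05
tool_pos: [0.4584, -0.2289, 0.0023]
orientation: [180.0, 0.0, 151.1]
force: [-0.7, 0.3, -0.6]
opening: 0.0451
gripper_force: 0.0
```

Request:
carry_out:
  deltas:
    - [[0, 0, 0, 0, -1], [0, 0, 0, 0, -1], [0, 0, 0, 0, -1]]

```text
clock: 4.35
tool_pos: [0.4584, -0.2289, 0.0022]
orientation: [-180.0, -0.0, 151.1]
force: [-0.4, -0.2, 2.6]
opening: 0.0419
gripper_force: 30.0
```

Request:
carry_out:
  deltas:
    - [[0, 0, -0.25, 0, -1], [0, 0, -0.5, 0, -1], [0, 0, -0.75, 0, -1], [0, 0, -0.98, 0, -1], [0, 0, -0.98, 0, -1]]

```text
clock: 4.85
tool_pos: [0.4618, -0.2299, 0.205]
orientation: [179.8, 0.6, 151.1]
force: [0.1, -0.7, -1.4]
opening: 0.0412
gripper_force: 30.0
```

```bash
python3 -c "
from h import *
to(.543,.066,.23,14)
p=tin('w3.png')"
```

```text
to [ 0.357   1.4919 -0.1245] turn -0.11904387904576332 | t 4.85 [ 0.4618 -0.2299  0.205 ] [179.833    0.6272 151.1442] j6 -114.36185856313851 F [ 0.0821 -0.6915 -1.4202]
tin p 0.85 px [280.2 244.4] c 0.5469 -0.2746 size 100.2 166.2 yaw -28.6 spot [ 0.5246 -0.2613]
origin 0.63 [ 0.5491 -0.2767]
```

Request:
carry_out:
  deltas:
    - [[0, 0.24, -0.12, -0.024, -1], [0, 0.48, -0.12, -0.048, -1], [0, 0.72, -0.12, -0.072, -1], [0, 0.94, -0.12, -0.096, -1], [0, 0.94, -0.12, -0.119, -1]]

```text
clock: 5.5
tool_pos: [0.5506, -0.0606, 0.2197]
orientation: [180.0, -0.2, -165.5]
force: [-0.1, -0.8, -0.4]
opening: 0.0418
gripper_force: 30.0
```

```bash
python3 -c "
from h import *
to(.62,.085,.23,14)"
```

```text
to [-0.5177  0.6179 -0.0528] turn 0.001361189046736576 | t 5.5 [ 0.5506 -0.0606  0.2197] [ 179.9732   -0.1787 -165.51  ] j6 -89.4617540466724 F [-0.0908 -0.8047 -0.3885]
```

Request:
carry_out:
  deltas:
    - [[-0.15, 0.2, -0.05, 0.001, -1], [-0.32, 0.4, -0.05, 0.001, -1], [-0.52, 0.62, -0.05, 0.001, -1], [-0.52, 0.62, -0.05, 0.001, -1], [-0.52, 0.62, -0.05, 0.001, -1]]

```text
clock: 6.0
tool_pos: [0.6202, 0.0829, 0.2291]
orientation: [-180.0, -0.3, -166.3]
force: [0.1, 0.0, -1.3]
opening: 0.0419
gripper_force: 30.0
```

```bash
cat > d.py <<'E'
from h import *
import sys
p=ctrl.snapshot("wrist");save(p,sys.argv[1])
for k,z in(("dispenser",0),("shaft",.116),("lips",.099)):
    for r in ctrl.spot_point(p,k)[:2]: print(k,round(r["p"],2),np.round(r["centre"],1),atz(p,r["centre"],z))
for k in("dispenser","plate","tin_a"):
    for r in ctrl.silhouettes(p,k)[:3]:
        m=r["mask"].astype(np.uint8);print(k,round(r["p"],2),m.sum(),cv2.minAreaRect(cv2.findNonZero(m)))
to(.543,.066,.23,14)
E
python3 d.py w4.png
```

```text
dispenser 0.73 760 ((284.0393981933594, 115.54764556884766), (65.16946411132812, 64.31197357177734), 84.0938491821289)
tin_a 0.91 3028 ((494.7837219238281, 164.18162536621094), (44.573001861572266, 74.861083984375), 32.61924362182617)
tin_a 0.74 9181 ((279.5, 262.0), (92.99998474121094, 133.99996948242188), -0.0)
tin_a 0.74 718 ((283.47711181640625, 116.10061645507812), (64.47574615478516, 63.447914123535156), 84.38241577148438)
to [0.391  0.0215 0.0117] turn -0.0013856220840659085 | t 6.35 [0.62   0.0801 0.2324] [ 179.9947    0.0088 -166.4988] j6 -101.7204229164573 F [ 0.8516  0.0918 -0.3718]
```

View pics/w4.png

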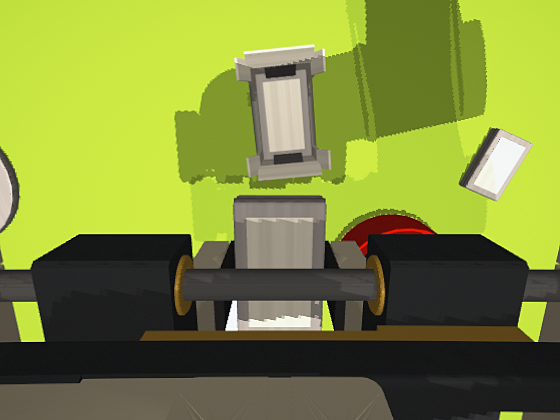

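```bash
python3 - <<'E'
import cv2
a=cv2.imread("pics/w4.png")[40:190,220:345]
cv2.imwrite("pics/w4c.png",cv2.resize(a,None,fx=4,fy=4,interpolation=cv2.INTER_CUBIC))
E
```

```text
(no output)
```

View pics/w4c.png

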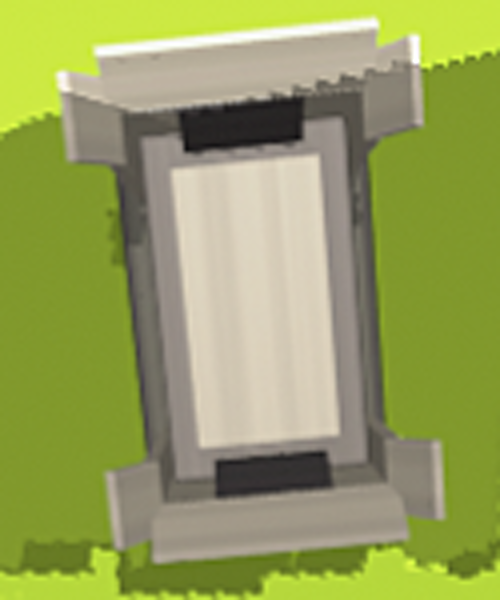

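```bash
cat > fit.py <<'E'
from h import *
from scipy.optimize import least_squares
p=ctrl.snapshot("wrist")
o=ctrl.get_obs()
P=[(31,-12,89,183,152),(31,12,89,300,138),(-31,-12,89,217,458),(-31,12,89,328,452),
(45,0,118,237,36),(-45,0,118,281,550)]
T=[(35,-21,87,143,138),(35,21,87,337,115),(-35,21,87,365,457),(-35,-21,87,177,480)]
def px(a,b): return np.array([(a+.5)/4-.5+220,(b+.5)/4-.5+40])
def w(q,u,v,z): c,s=np.cos(q[2]),np.sin(q[2]);return [q[0]+(c*u-s*-v)/1000,q[1]+(s*u+c*-v)/1000,z/1000+q[3]]
def f(q,full=False):
    r=[proj(p,w(q,*a[:3]))-px(*a[3:]) for a in P]
    r+=[proj(p,w(q,a[0]+q[4]*1000,a[1]+q[5]*1000,a[2]))-px(*a[3:]) for a in T]
    return np.array(r) if full else np.array(r).ravel()
s=least_squares(f,[.543,.066,np.radians(194),.012,0,0],loss="soft_l1",x_scale=[.01,.01,.1,.01,.01,.01])
q=s.x;print(q[:2],np.degrees(q[2])-360,"H",q[3],"tin off",q[4:]);print(f(q,True))
E
python3 fit.py
```

```text
[0.5525 0.068 ] -160.66130155492587 H 0.010770657969845063 tin off [ 0.0001 -0.0004]
[[ 0.1398 -0.0431]
 [ 0.475   0.2431]
 [-0.2825  0.3601]
 [-0.159  -0.9909]
 [-0.38    1.7156]
 [ 0.2376 -2.2113]
 [-1.861  -0.4512]
 [ 1.2613 -0.3294]
 [ 0.725   1.0091]
 [-0.559   0.1805]]
```

```bash
python3 - <<'E'
from h import *
p=ctrl.snapshot("wrist");o=ctrl.get_obs()
R=Ro.from_euler("xyz",o["orientation"],degrees=True).as_matrix()
for X in([.035,0,-.0138],[.035,0,.0022],[.035,-.021,-.0138],[.035,.021,.0022],[.035,-.021,.0022]): print(X,proj(p,o["tool_pos"]+R@X))
g=cv2.cvtColor(p["color"],cv2.COLOR_RGB2GRAY)[190:225,260:300].mean(1);print(g.round())
to(.5525,.068,.16,-160.7)
E
```

```text
[0.035, 0, -0.0138] [279.5372 195.2795]
[0.035, 0, 0.0022] [279.4744 187.7375]
[0.035, -0.021, -0.0138] [231.6514 195.2471]
[0.035, 0.021, 0.0022] [322.8009 187.7564]
[0.035, -0.021, 0.0022] [236.1359 187.7046]
[187. 187. 188. 192. 183. 115.  64.  68.  53.  65.  76.  76.  98. 126.
 127. 131. 133. 132. 132. 132. 132. 132. 132. 132. 132. 132. 127. 145.
 187. 166. 156. 152. 147. 148. 148.]
to [0.3437 0.0191 0.3624] turn -0.016068456214142973 | t 6.45 [0.6202 0.0803 0.2325] [ 179.9933    0.0265 -166.4846] j6 -101.72381578827795 F [ 0.7095 -0.2656 -0.4222]
```

Request:
carry_out:
  deltas:
    - [[0.18, 0.01, 0.05, -0.008, -1], [0.36, 0.0175, 0.15, -0.016, -1], [0.36, 0.0175, 0.3, -0.016, -1], [0.36, 0.0175, 0.33, -0.016, -1], [0.36, 0.0175, 0.33, -0.016, -1]]

```text
clock: 6.95
tool_pos: [0.5496, 0.0673, 0.166]
orientation: [-180.0, -0.1, -160.7]
force: [-0.1, -0.5, -0.1]
opening: 0.0417
gripper_force: 30.0
```

```bash
python3 - <<'E'
from h import *
p=ctrl.snapshot("wrist");save(p,"w5.png")
q=ctrl.snapshot("scene");c=q["color"][150:270,270:370];cv2.imwrite("pics/s5.png",cv2.cvtColor(cv2.resize(c,None,fx=5,fy=5,interpolation=2),cv2.COLOR_RGB2BGR))
to(.5494,.0669,.145,-160.7)
E
```

```text
to [ 0.0085 -0.0017  0.1113] turn 7.71708183197322e-05 | t 7.05 [0.5509 0.0678 0.1673] [-179.9761    0.0767 -160.6722] j6 -97.95065512445443 F [-0.0956  0.5081 -0.1948]
```

View pics/s5.png

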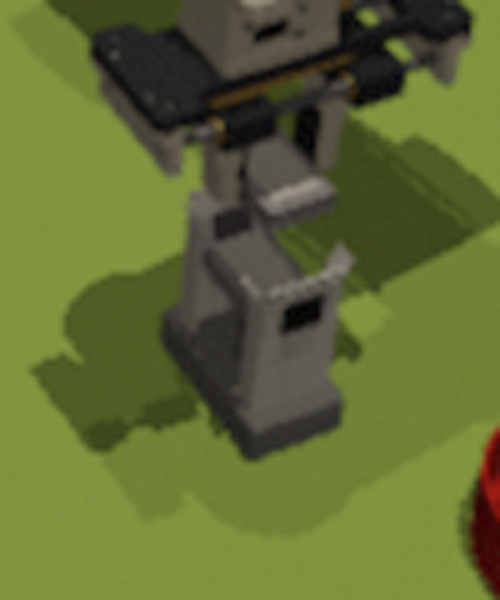

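Request:
carry_out:
  deltas:
    - [[0.005, 0, 0.05, 0, -1], [0.005, 0, 0.1, 0, -1], [0.005, 0, 0.15, 0, -1], [0.005, 0, 0.17, 0, -1], [0.005, 0, 0.17, 0, -1]]

```text
clock: 7.55
tool_pos: [0.5481, 0.067, 0.1311]
orientation: [-180.0, -0.1, -160.7]
force: [0.0, 0.5, 0.5]
opening: 0.0419
gripper_force: 30.0
```

Request:
carry_out:
  deltas:
    - [[0, 0, 0.01, 0, -1], [0, 0, 0.02, 0, -1], [0, 0, 0.03, 0, -1], [0, 0, 0.03, 0, -1], [0, 0, 0.03, 0, -1]]

```text
clock: 8.05
tool_pos: [0.5486, 0.0672, 0.1262]
orientation: [-180.0, 0.0, -160.7]
force: [0.2, -0.4, -0.1]
opening: 0.0419
gripper_force: 30.0
```

Request:
carry_out:
  deltas:
    - [[0, 0, 0.01, 0, -1], [0, 0, 0.02, 0, -1], [0, 0, 0.03, 0, -1], [0, 0, 0.03, 0, -1], [0, 0, 0.03, 0, -1]]

```text
clock: 8.55
tool_pos: [0.5486, 0.0672, 0.1201]
orientation: [-180.0, -0.0, -160.7]
force: [-0.1, -0.1, -0.7]
opening: 0.0418
gripper_force: 30.0
```

Request:
carry_out:
  deltas:
    - [[0, 0, 0.01, 0, -1], [0, 0, 0.02, 0, -1], [0, 0, 0.03, 0, -1], [0, 0, 0.03, 0, -1]]

```text
clock: 8.95
tool_pos: [0.5492, 0.0675, 0.1143]
orientation: [-180.0, 0.1, -160.7]
force: [1.7, 0.1, 0.6]
opening: 0.0418
gripper_force: 30.0
```

Request:
carry_out:
  deltas:
    - [[0, 0, 0.01, 0, -1], [0, 0, 0.02, 0, -1], [0, 0, 0.02, 0, -1], [0, 0, 0.02, 0, -1]]

```text
clock: 9.35
tool_pos: [0.5499, 0.0677, 0.1112]
orientation: [-180.0, 0.2, -160.6]
force: [1.3, 1.6, 6.6]
opening: 0.0419
gripper_force: 30.0
```

Request:
carry_out:
  deltas:
    - [[0, 0, 0.01, 0, -1], [0, 0, 0.02, 0, -1], [0, 0, 0.02, 0, -1], [0, 0, 0.02, 0, -1]]

```text
clock: 9.75
tool_pos: [0.5503, 0.0678, 0.108]
orientation: [-180.0, 0.2, -160.6]
force: [0.4, 0.8, 11.3]
opening: 0.042
gripper_force: 30.0
```

Request:
carry_out:
  deltas:
    - [[0, 0, 0.01, 0, -1], [0, 0, 0.02, 0, -1], [0, 0, 0.02, 0, -1], [0, 0, 0.02, 0, -1]]

```text
clock: 10.15
tool_pos: [0.5507, 0.068, 0.1043]
orientation: [-180.0, 0.3, -160.6]
force: [0.2, 1.6, 12.7]
opening: 0.0421
gripper_force: 30.0
```

Request:
carry_out:
  deltas:
    - [[0, 0, 0.01, 0, -1], [0, 0, 0.02, 0, -1], [0, 0, 0.02, 0, -1], [0, 0, 0.02, 0, -1]]

```text
clock: 10.55
tool_pos: [0.5497, 0.0677, 0.0991]
orientation: [-180.0, 0.1, -160.6]
force: [1.3, 1.4, 6.0]
opening: 0.0417
gripper_force: 30.0
```

Request:
carry_out:
  deltas:
    - [[0, 0, 0.01, 0, -1], [0, 0, 0.02, 0, -1], [0, 0, 0.02, 0, -1], [0, 0, 0.02, 0, -1]]

```text
clock: 10.95
tool_pos: [0.5498, 0.0677, 0.0952]
orientation: [-180.0, 0.1, -160.6]
force: [1.0, 1.7, 7.2]
opening: 0.0417
gripper_force: 30.0
```

Request:
carry_out:
  deltas:
    - [[0, 0, 0.01, 0, -1], [0, 0, 0.02, 0, -1], [0, 0, 0.03, 0, -1], [0, 0, 0.035, 0, -1], [0, 0, 0.035, 0, -1]]

```text
clock: 11.45
tool_pos: [0.5499, 0.0677, 0.0883]
orientation: [-180.0, 0.2, -160.6]
force: [0.7, 0.5, 8.2]
opening: 0.042
gripper_force: 30.0
```

Request:
carry_out:
  deltas:
    - [[0, 0, 0.01, 0, -1], [0, 0, 0.01, 0, -1], [0, 0, 0.01, 0, -1]]

```text
clock: 11.75
tool_pos: [0.5499, 0.0677, 0.0863]
orientation: [-180.0, 0.2, -160.6]
force: [1.4, 1.3, 7.3]
opening: 0.0417
gripper_force: 30.0
```

Request:
carry_out:
  deltas:
    - [[0, 0, 0.005, 0, -1], [0, 0, 0.005, 0, -1], [0, 0, 0.005, 0, -1]]

```text
clock: 12.05
tool_pos: [0.5499, 0.0677, 0.0855]
orientation: [-180.0, 0.2, -160.6]
force: [0.8, 1.3, 8.6]
opening: 0.042
gripper_force: 30.0
```

Request:
carry_out:
  deltas:
    - [[0, 0, 0.005, 0, -1], [0, 0, 0.005, 0, -1], [0, 0, 0.005, 0, -1]]

```text
clock: 12.35
tool_pos: [0.5491, 0.0674, 0.0837]
orientation: [-180.0, 0.1, -160.7]
force: [1.4, 0.6, 4.1]
opening: 0.0421
gripper_force: 30.0
```

Request:
carry_out:
  deltas:
    - [[0, 0, 0.005, 0, -1], [0, 0, 0.005, 0, -1], [0, 0, 0.005, 0, -1]]

```text
clock: 12.65
tool_pos: [0.5491, 0.0674, 0.0824]
orientation: [-180.0, 0.0, -160.7]
force: [1.8, 0.4, 4.0]
opening: 0.042
gripper_force: 30.0
```

Request:
carry_out:
  deltas:
    - [[0, 0, 0.005, 0, -1], [0, 0, 0.005, 0, -1], [0, 0, 0.005, 0, -1]]

```text
clock: 12.95
tool_pos: [0.5491, 0.0674, 0.0813]
orientation: [-180.0, 0.0, -160.7]
force: [3.1, 1.6, 4.0]
opening: 0.0415
gripper_force: 30.0
```

Request:
carry_out:
  deltas:
    - [[0, 0, 0, 0, 0.4], [0, 0, 0, 0, 0.4], [0, 0, 0, 0, 0.4], [0, 0, 0, 0, 0.4]]

```text
clock: 13.35
tool_pos: [0.5476, 0.0669, 0.0804]
orientation: [180.0, -0.1, -160.7]
force: [-0.2, 0.5, -0.0]
opening: 0.0604
gripper_force: 0.0
```

Request:
carry_out:
  deltas:
    - [[0, 0, -0.1, 0, 0.4], [0, 0, -0.3, 0, 0.6], [0, 0, -0.55, 0, 1], [-0.2, 0, -0.75, 0, 1], [-0.4, 0, -0.75, 0, 1]]

```text
clock: 13.85
tool_pos: [0.6262, 0.0942, 0.2382]
orientation: [-180.0, 0.5, -160.6]
force: [-0.0, 2.0, 0.6]
opening: 0.0855
gripper_force: 0.0
```

```bash
python3 - <<'E'
from h import *
p=ctrl.snapshot("wrist");save(p,"w6.png")
to(.55,.315,.2,-14)
E
```

```text
to [0.0222 1.1673 0.1692] turn 0.09281717589047254 | t 13.9 [0.6316 0.0962 0.2342] [-179.9255    0.3957 -160.5858] j6 -96.84315578060689 F [10.9144  2.0503  3.8434]
```

View pics/w6.png

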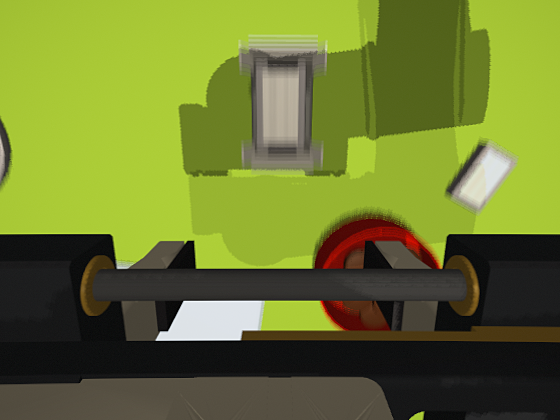

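Request:
carry_out:
  deltas:
    - [[0, 0.2, 0, 0.02, 1], [0, 0.45, 0, 0.04, 1], [0, 0.7, 0, 0.06, 1], [0, 0.95, 0, 0.08, 1], [0, 0.98, 0, 0.093, 1]]

```text
clock: 14.4
tool_pos: [0.5571, 0.2828, 0.2302]
orientation: [-180.0, -0.1, 165.8]
force: [-0.1, -0.9, -0.6]
opening: 0.0877
gripper_force: 0.0
```

```bash
python3 -c "
from h import *
to(.55,.315,.2,-14)"
```

```text
to [0.0736 0.1473 0.1508] turn -0.0005828029674764442 | t 14.4 [0.5571 0.2828 0.2302] [-179.9661   -0.0782  165.7902] j6 -148.95472266865198 F [-0.0981 -0.919  -0.5511]
```

Request:
carry_out:
  deltas:
    - [[0.04, 0.15, 0.1, 0, 1], [0.074, 0.15, 0.35, 0, 1], [0.074, 0.15, 0.55, 0, 1], [0.074, 0.15, 0.55, 0, 1], [0.074, 0.15, 0.55, 0, 1]]

```text
clock: 14.9
tool_pos: [0.5523, 0.3111, 0.1213]
orientation: [-179.9, -0.0, 165.9]
force: [0.9, 0.3, 1.5]
opening: 0.0878
gripper_force: 0.0
```

```bash
python3 - <<'E'
from h import *
p=tin("w7.png")
q=ctrl.snapshot("top");save(q,"t7.png")
to(.55,.315,.03,-14)
E
```

```text
tin p 0.97 px [279.6 193.5] c 0.5472 0.3139 size 41.7 70.7 yaw -9.4 spot [0.5441 0.314 ]
origin 0.6 [0.5458 0.3132]
to [0.0214 0.0084 0.4685] turn -0.000451136396708386 | t 15.1 [0.5535 0.3121 0.1237] [179.819    0.1243 165.8376] j6 -151.17770076102644 F [ 0.0982 -0.4814  0.6369]
```

View pics/w7.png

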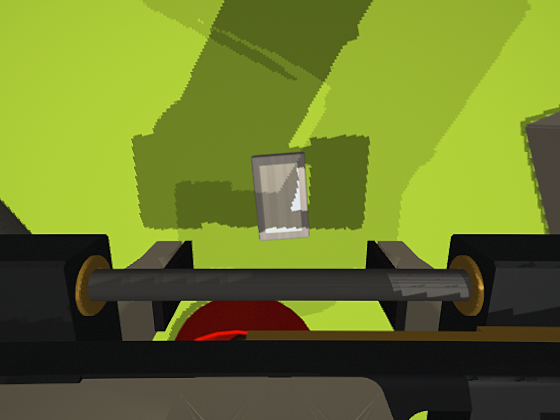

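Request:
carry_out:
  deltas:
    - [[0.0335, 0, 0.15, -0.013, 1], [0.0335, 0, 0.35, -0.013, 1], [0.0335, 0, 0.5, -0.013, 1], [0.0335, 0, 0.55, -0.013, 1], [0.0335, 0, 0.55, -0.013, 1]]

```text
clock: 15.6
tool_pos: [0.5458, 0.3128, 0.0111]
orientation: [-179.9, -0.0, 170.5]
force: [-0.7, -0.0, -0.5]
opening: 0.0881
gripper_force: 0.0
```

```bash
python3 - <<'E'
from h import *
to(.547,.3137,.003,-9.4)
to(.547,.3137,.003,-9.4)
E
```

```text
to [-0.0052  0.0055  0.0402] turn -0.00022497260195003657 | t 15.6 [0.5458 0.3128 0.0111] [-179.9465   -0.0278  170.519 ] j6 -147.05844798556498 F [-0.6712 -0.0216 -0.52  ]
to [-0.0052  0.0055  0.0402] turn -0.00022497260195003657 | t 15.6 [0.5458 0.3128 0.0111] [-179.9465   -0.0278  170.519 ] j6 -147.05844798556498 F [-0.6712 -0.0216 -0.52  ]
```

Request:
carry_out:
  deltas:
    - [[-0.005, 0.005, 0.042, 0, 0.5], [-0.005, 0.005, 0.042, 0, 0], [-0.005, 0.005, 0.042, 0, -0.5], [-0.005, 0.005, 0.042, 0, -1], [-0.005, 0.005, 0.042, 0, -1]]

```text
clock: 16.1
tool_pos: [0.5471, 0.3141, 0.0034]
orientation: [180.0, 0.0, 170.5]
force: [0.4, 0.3, 0.2]
opening: 0.0531
gripper_force: 0.0
```

Request:
carry_out:
  deltas:
    - [[0, 0, 0, 0, -1], [0, 0, 0, 0, -1], [0, 0, 0, 0, -1], [0, 0, 0, 0, -1]]

```text
clock: 16.5
tool_pos: [0.5469, 0.3139, 0.003]
orientation: [180.0, 0.0, 170.5]
force: [0.0, -1.7, 3.5]
opening: 0.0417
gripper_force: 30.0
```

Request:
carry_out:
  deltas:
    - [[0, 0, -0.2, 0, -1], [0, 0, -0.45, 0, -1], [0, 0, -0.7, -0.02, -1], [0, 0, -0.95, -0.04, -1], [0, 0, -1, -0.06, -1]]

```text
clock: 17.0
tool_pos: [0.5493, 0.3155, 0.2099]
orientation: [179.8, 0.5, -167.5]
force: [0.2, 0.8, -0.4]
opening: 0.0416
gripper_force: 30.0
```

```bash
python3 -c "
from h import *
to(.62,.09,.23,-160.7)"
```

```text
to [-0.1026 -1.1767 -0.1047] turn -0.0189712040883512 | t 17.0 [0.5493 0.3155 0.2099] [ 179.7582    0.5213 -167.5296] j6 -125.1330432624225 F [ 0.1972  0.8395 -0.3793]
```

Request:
carry_out:
  deltas:
    - [[-0.05, -0.2, -0.1, -0.019, -1], [-0.08, -0.45, -0.1, -0.019, -1], [-0.1, -0.7, -0.1, -0.019, -1], [-0.1, -0.94, -0.1, -0.019, -1], [-0.1, -1, -0.1, -0.019, -1]]

```text
clock: 17.5
tool_pos: [0.6086, 0.1184, 0.2224]
orientation: [-180.0, -0.1, -161.2]
force: [0.8, 0.3, -0.8]
opening: 0.0417
gripper_force: 30.0
```

```bash
python3 -c "
from h import *
to(.62,.09,.23,-160.7)"
```

```text
to [-0.0082 -0.153  -0.0378] turn -0.001439228084266612 | t 17.5 [0.6086 0.1184 0.2224] [-179.982    -0.0569 -161.2181] j6 -100.25918500274364 F [ 0.7734  0.2544 -0.839 ]
```

Request:
carry_out:
  deltas:
    - [[-0.01, -0.15, -0.05, -0.001, -1], [-0.01, -0.15, -0.05, -0.001, -1], [-0.01, -0.15, -0.05, -0.001, -1], [-0.01, -0.15, -0.05, -0.001, -1], [-0.01, -0.15, -0.05, -0.001, -1]]

```text
clock: 18.0
tool_pos: [0.6197, 0.0957, 0.2324]
orientation: [180.0, -0.0, -160.6]
force: [-0.2, 0.2, -1.1]
opening: 0.0418
gripper_force: 30.0
```

```bash
python3 - <<'E'
from h import *
p=ctrl.snapshot("wrist")
p=ctrl.snapshot("wrist");save(p,"w8.png");o=ctrl.get_obs()
R=Ro.from_euler("xyz",o["orientation"],degrees=True).as_matrix()
for X in([.035,0,-.013],[.035,0,.003],[.035,.021,.003],[.035,-.021,.003]): print(X,proj(p,o["tool_pos"]+R@X))
g=cv2.cvtColor(p["color"],cv2.COLOR_RGB2GRAY);print(g[180:215,265:295].mean(1).round())
# predicted dispenser lip/tin points from the fit
c,s=np.cos(np.radians(-160.7)),np.sin(np.radians(-160.7))
a=p["color"].copy()
for u,v,z in[(31,-12,100),(31,12,100),(-31,-12,100),(-31,12,100),(45,0,129),(-45,0,129)]:
    q=proj(p,[.5525+(c*u+s*v)/1000,.068+(s*u-c*v)/1000,z/1000]);print(u,v,q)
    cv2.circle(a,tuple(int(round(k*16)) for k in q),6,(255,0,0),-1,shift=4)
cr=cv2.resize(a[20:220,215:350],None,fx=3,fy=3,interpolation=2);cv2.imwrite("pics/w8c.png",cv2.cvtColor(cr,cv2.COLOR_RGB2BGR))
to(.5494,.0669,.165,-160.7)
E
```

```text
[0.035, 0, -0.013] [279.4355 194.7622]
[0.035, 0, 0.003] [279.3804 187.2993]
[0.035, 0.021, 0.003] [322.5147 187.3226]
[0.035, -0.021, 0.003] [236.2328 187.2618]
[124. 127. 125. 136. 169. 190. 188. 188. 190. 188. 146.  60.  69.  59.
  58.  77.  77.  98. 125. 127. 132. 134. 133. 133. 133. 133. 133. 133.
 133. 133. 132. 128. 150. 199. 193.]
31 -12 [259.7203  70.3295]
31 12 [289.5922  70.4238]
-31 -12 [260.6832 148.4756]
-31 12 [288.7936 148.5486]
45 0 [274.1434  43.7134]
-45 0 [274.3218 170.1143]
to [ 0.3796 -0.0186  0.3377] turn 0.00025975371433201784 | t 18.1 [0.6198 0.0956 0.2325] [ 179.9959   -0.0235 -160.6065] j6 -97.17879465097796 F [-0.0107  0.897  -0.031 ]
```

View pics/w8c.png

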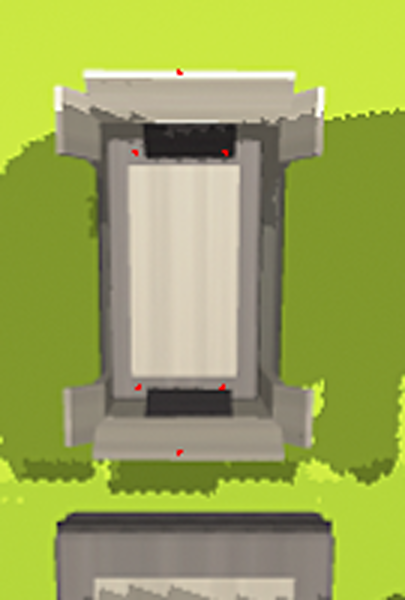

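Request:
carry_out:
  deltas:
    - [[0.18, 0, 0.05, 0, -1], [0.363, -0.004, 0.15, 0, -1], [0.363, -0.004, 0.3, 0, -1], [0.363, -0.004, 0.38, 0, -1], [0.363, -0.004, 0.38, 0, -1]]

```text
clock: 18.6
tool_pos: [0.5502, 0.0699, 0.1548]
orientation: [-180.0, -0.2, -160.6]
force: [1.2, 0.0, -0.6]
opening: 0.0419
gripper_force: 30.0
```

```bash
python3 -c "
from h import *
to(.5515,.0707,.13,-160.7)"
```

```text
to [-0.0082  0.0017  0.1238] turn 0.00014950171514927193 | t 18.6 [0.5502 0.0699 0.1548] [-179.9975   -0.2236 -160.6462] j6 -98.07746299488721 F [ 1.2003  0.011  -0.6476]
```

Request:
carry_out:
  deltas:
    - [[-0.003, 0.002, 0.04, 0, -1], [-0.003, 0.002, 0.08, 0, -1], [-0.003, 0.002, 0.12, 0, -1], [-0.003, 0.002, 0.14, 0, -1], [-0.003, 0.002, 0.14, 0, -1]]

```text
clock: 19.1
tool_pos: [0.552, 0.0705, 0.1281]
orientation: [-180.0, -0.1, -160.7]
force: [-0.5, -0.7, -0.8]
opening: 0.0416
gripper_force: 30.0
```

Request:
carry_out:
  deltas:
    - [[0, 0, 0.01, 0, -1], [0, 0, 0.02, 0, -1], [0, 0, 0.03, 0, -1], [0, 0, 0.04, 0, -1], [0, 0, 0.04, 0, -1]]

```text
clock: 19.6
tool_pos: [0.5522, 0.0706, 0.1205]
orientation: [180.0, -0.0, -160.7]
force: [-0.1, -0.4, -0.0]
opening: 0.0418
gripper_force: 30.0
```

Request:
carry_out:
  deltas:
    - [[0, 0, 0.01, 0, -1], [0, 0, 0.02, 0, -1], [0, 0, 0.03, 0, -1], [0, 0, 0.03, 0, -1]]

```text
clock: 20.0
tool_pos: [0.5518, 0.0704, 0.1145]
orientation: [-180.0, -0.1, -160.7]
force: [-2.0, -0.7, 1.8]
opening: 0.0417
gripper_force: 30.0
```

Request:
carry_out:
  deltas:
    - [[0.002, 0, 0.01, 0, -1], [0.002, 0, 0.02, 0, -1], [0.002, 0, 0.03, 0, -1], [0.002, 0, 0.03, 0, -1]]

```text
clock: 20.4
tool_pos: [0.5528, 0.0705, 0.1099]
orientation: [-180.0, 0.1, -160.6]
force: [-1.9, -1.5, 7.7]
opening: 0.0419
gripper_force: 30.0
```

Request:
carry_out:
  deltas:
    - [[0, 0, 0.01, 0, -1], [0, 0, 0.02, 0, -1], [0, 0, 0.02, 0, -1], [0, 0, 0.02, 0, -1]]

```text
clock: 20.8
tool_pos: [0.5533, 0.0706, 0.1065]
orientation: [-180.0, 0.2, -160.6]
force: [-0.6, -0.1, 11.6]
opening: 0.0416
gripper_force: 30.0
```

Request:
carry_out:
  deltas:
    - [[0, 0, 0.01, 0, -1], [0, 0, 0.015, 0, -1], [0, 0, 0.015, 0, -1], [0, 0, 0.015, 0, -1]]

```text
clock: 21.2
tool_pos: [0.5534, 0.0705, 0.1043]
orientation: [-179.9, 0.2, -160.6]
force: [-5.4, -1.6, 18.7]
opening: 0.0418
gripper_force: 30.0
```

Request:
carry_out:
  deltas:
    - [[0, 0, 0.01, 0, -1], [0, 0, 0.015, 0, -1], [0, 0, 0.015, 0, -1], [0, 0, 0.015, 0, -1]]

```text
clock: 21.6
tool_pos: [0.5532, 0.0707, 0.1001]
orientation: [-180.0, 0.2, -160.6]
force: [-2.1, -0.1, 9.0]
opening: 0.0416
gripper_force: 30.0
```

Request:
carry_out:
  deltas:
    - [[0, 0, 0.005, 0, -1], [0, 0, 0.01, 0, -1], [0, 0, 0.01, 0, -1], [0, 0, 0.01, 0, -1]]

```text
clock: 22.0
tool_pos: [0.5532, 0.0706, 0.0983]
orientation: [-180.0, 0.2, -160.6]
force: [-1.7, -1.1, 10.1]
opening: 0.0417
gripper_force: 30.0
```

Request:
carry_out:
  deltas:
    - [[0, 0, 0.01, 0, -1], [0, 0, 0.02, 0, -1], [0, 0, 0.025, 0, -1], [0, 0, 0.025, 0, -1], [0, 0, 0.025, 0, -1]]

```text
clock: 22.5
tool_pos: [0.5532, 0.0706, 0.0933]
orientation: [-180.0, 0.2, -160.6]
force: [-1.8, -1.0, 9.5]
opening: 0.0417
gripper_force: 30.0
```

Request:
carry_out:
  deltas:
    - [[0, 0, 0.01, 0, -1], [0, 0, 0.02, 0, -1], [0, 0, 0.02, 0, -1], [0, 0, 0.02, 0, -1]]

```text
clock: 22.9
tool_pos: [0.5532, 0.0706, 0.0892]
orientation: [-180.0, 0.2, -160.6]
force: [-1.0, -1.6, 9.1]
opening: 0.0417
gripper_force: 30.0
```

Request:
carry_out:
  deltas:
    - [[0, 0, 0.005, 0, -1], [0, 0, 0.01, 0, -1], [0, 0, 0.01, 0, -1], [0, 0, 0.01, 0, -1]]

```text
clock: 23.3
tool_pos: [0.5532, 0.0706, 0.0874]
orientation: [-180.0, 0.2, -160.6]
force: [-2.3, -0.3, 10.9]
opening: 0.0415
gripper_force: 30.0
```

Request:
carry_out:
  deltas:
    - [[0, 0, 0.0025, 0, -1], [0, 0, 0.0025, 0, -1], [0, 0, 0.0025, 0, -1]]

```text
clock: 23.6
tool_pos: [0.5532, 0.0706, 0.087]
orientation: [-180.0, 0.2, -160.6]
force: [-2.9, -1.3, 13.1]
opening: 0.0417
gripper_force: 30.0
```

Request:
carry_out:
  deltas:
    - [[0, 0, 0.0025, 0, -1], [0, 0, 0.0025, 0, -1], [0, 0, 0.0025, 0, -1]]

```text
clock: 23.9
tool_pos: [0.5532, 0.0706, 0.0866]
orientation: [-180.0, 0.2, -160.6]
force: [-2.5, -1.3, 13.5]
opening: 0.0421
gripper_force: 30.0
```

Request:
carry_out:
  deltas:
    - [[0, 0, 0.0025, 0, -1], [0, 0, 0.0025, 0, -1], [0, 0, 0.0025, 0, -1]]

```text
clock: 24.2
tool_pos: [0.5526, 0.0704, 0.0855]
orientation: [-180.0, 0.1, -160.6]
force: [-2.5, 0.1, 9.7]
opening: 0.0415
gripper_force: 30.0
```

Request:
carry_out:
  deltas:
    - [[0, 0, 0.0025, 0, -1], [0, 0, 0.0025, 0, -1], [0, 0, 0.0025, 0, -1]]

```text
clock: 24.5
tool_pos: [0.5526, 0.0704, 0.0849]
orientation: [-180.0, 0.1, -160.6]
force: [-2.9, -1.0, 8.4]
opening: 0.0415
gripper_force: 30.0
```

Request:
carry_out:
  deltas:
    - [[0, 0, 0.001, 0, -1], [0, 0, 0.001, 0, 0.4], [0, 0, 0.001, 0, 0.4], [0, 0, 0, 0, 0.4], [0, 0, 0, 0, 0.4]]

```text
clock: 25.0
tool_pos: [0.5519, 0.0705, 0.0836]
orientation: [180.0, -0.0, -160.7]
force: [0.1, -0.5, 0.1]
opening: 0.0606
gripper_force: 0.0
```

Request:
carry_out:
  deltas:
    - [[0, 0, -0.1, 0, 0.4], [0, 0, -0.3, 0, 0.6], [0, 0, -0.55, 0, 1], [-0.2, 0, -0.75, 0, 1], [-0.4, 0, -0.75, 0, 1]]

```text
clock: 25.5
tool_pos: [0.63, 0.0975, 0.2412]
orientation: [-180.0, 0.6, -160.6]
force: [0.8, 0.8, 0.5]
opening: 0.0857
gripper_force: 0.0
```

Request:
carry_out:
  deltas:
    - [[0, 0, 0, 0, 1], [0, 0, 0, 0, 1], [0, 0, 0, 0, 1]]

```text
clock: 25.8
tool_pos: [0.6266, 0.0967, 0.2329]
orientation: [180.0, -0.1, -160.7]
force: [-1.0, 0.6, 0.4]
opening: 0.0876
gripper_force: 0.0
```

```bash
python3 - <<'E'
from h import *
p=ctrl.snapshot("wrist");q=ctrl.snapshot("scene")
A=cv2.resize(p["color"][10:210,205:355],(450,600),interpolation=2);B=cv2.resize(q["color"][170:270,290:348],(348,600),interpolation=2)
cv2.imwrite("pics/w9.png",cv2.cvtColor(np.hstack([A,B]),cv2.COLOR_RGB2BGR))
E
```

```text
(no output)
```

View pics/w9.png

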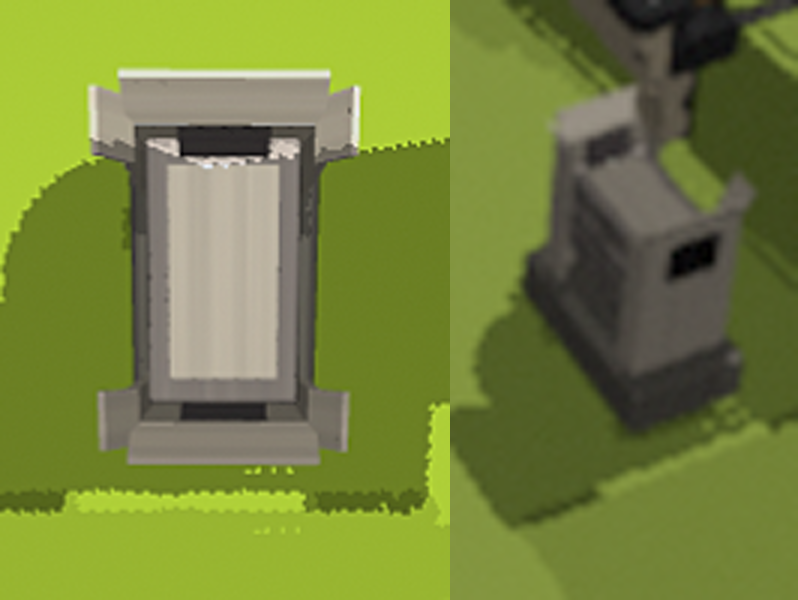

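Request:
carry_out:
  deltas:
    - [[0.15, 0, 0, 0, 0], [0.3, 0, 0, 0, -1], [0.315, 0.002, 0.1, 0, -1], [0.315, 0.002, 0.25, 0, -1], [0.315, 0.002, 0.35, 0, -1]]

```text
clock: 26.4
tool_pos: [0.5665, 0.0761, 0.163]
orientation: [180.0, 0.0, -160.7]
force: [-0.0, 0.4, -0.9]
opening: 0.0532
gripper_force: 0.0
```

Request:
carry_out:
  deltas:
    - [[0, 0, 0, 0, -1], [0, 0, 0, 0, -1], [0, 0, 0.03, 0, -1], [0, 0, 0.03, 0, -1]]

```text
clock: 26.8
tool_pos: [0.568, 0.0766, 0.1581]
orientation: [180.0, 0.0, -160.7]
force: [-0.8, -0.8, -0.5]
opening: 0.0211
gripper_force: 0.0
```

```bash
python3 -c "
from h import *
to(.5671,.0762,.105,-160.7);print(ctrl.get_obs()['opening'])"
```

```text
to [ 0.005  -0.0005  0.2655] turn 8.084884925318016e-05 | t 26.8 [0.568  0.0766 0.1581] [ 179.9878    0.0477 -160.6709] j6 -97.89690969245581 F [-0.8235 -0.8199 -0.4763]
0.021069216441800747
```

Request:
carry_out:
  deltas:
    - [[0.003, 0, 0, 0, -1], [0.003, 0, 0, 0, -1], [0.003, 0, 0.08, 0, -1], [0.003, 0, 0.16, 0, -1], [0.003, 0, 0.23, 0, -1]]

```text
clock: 27.3
tool_pos: [0.5673, 0.0763, 0.1115]
orientation: [180.0, 0.0, -160.7]
force: [0.3, 0.2, 0.1]
opening: 0.0006
gripper_force: 0.0
```

Request:
carry_out:
  deltas:
    - [[0, 0, 0.005, 0, -1], [0, 0, 0.01, 0, -1], [0, 0, 0.015, 0, -1], [0, 0, 0.015, 0, -1]]

```text
clock: 27.7
tool_pos: [0.5677, 0.0764, 0.1095]
orientation: [180.0, 0.1, -160.7]
force: [0.5, -0.4, -0.6]
opening: 0.0005
gripper_force: 0.0
```

Request:
carry_out:
  deltas:
    - [[0, 0, 0.005, 0, -1], [0, 0, 0.01, 0, -1], [0, 0, 0.01, 0, -1]]

```text
clock: 28.0
tool_pos: [0.5672, 0.0763, 0.1068]
orientation: [180.0, 0.0, -160.7]
force: [0.4, 0.2, -0.4]
opening: 0.0004
gripper_force: 0.0
```

Request:
carry_out:
  deltas:
    - [[0, 0, 0.005, 0, -1], [0, 0, 0.01, 0, -1], [0, 0, 0.015, 0, -1], [0, 0, 0.015, 0, -1]]

```text
clock: 28.4
tool_pos: [0.5671, 0.0762, 0.1035]
orientation: [-180.0, -0.0, -160.7]
force: [-0.9, 0.2, 0.1]
opening: 0.0003
gripper_force: 0.0
```

Request:
carry_out:
  deltas:
    - [[0, 0, 0.005, 0, -1], [0, 0, 0.01, 0, -1], [0, 0, 0.01, 0, -1]]

```text
clock: 28.7
tool_pos: [0.5674, 0.0763, 0.1018]
orientation: [-180.0, 0.0, -160.7]
force: [-0.5, -0.1, 0.0]
opening: 0.0006
gripper_force: 0.2
```

Request:
carry_out:
  deltas:
    - [[0, 0, 0.005, 0, -1], [0, 0, 0.005, 0, -1], [0, 0, 0.005, 0, -1]]

```text
clock: 29.0
tool_pos: [0.5674, 0.0763, 0.1009]
orientation: [-180.0, 0.0, -160.7]
force: [-0.1, -0.3, 1.5]
opening: 0.0006
gripper_force: 1.0
```

Request:
carry_out:
  deltas:
    - [[0, 0, 0.0025, 0, -1], [0, 0, 0.005, 0, -1], [0, 0, 0.005, 0, -1]]

```text
clock: 29.3
tool_pos: [0.5677, 0.0764, 0.1]
orientation: [-180.0, 0.0, -160.7]
force: [1.0, 0.5, 3.5]
opening: 0.0009
gripper_force: 1.6
```

Request:
carry_out:
  deltas:
    - [[0, 0, 0.0025, 0, -1], [0, 0, 0.0025, 0, -1], [0, 0, 0.0025, 0, -1]]

```text
clock: 29.6
tool_pos: [0.5676, 0.0764, 0.0996]
orientation: [-180.0, 0.0, -160.7]
force: [0.9, -0.2, 5.6]
opening: 0.0005
gripper_force: 2.5
```

Request:
carry_out:
  deltas:
    - [[0, 0, 0.0025, 0, -1], [0, 0, 0.0025, 0, -1], [0, 0, 0.0025, 0, -1]]

```text
clock: 29.9
tool_pos: [0.5677, 0.0764, 0.0992]
orientation: [-180.0, 0.1, -160.7]
force: [1.2, 1.2, 5.1]
opening: 0.0006
gripper_force: 2.7
```

Request:
carry_out:
  deltas:
    - [[0, 0, 0.0025, 0, -1], [0, 0, 0.0025, 0, -1], [0, 0, 0.0025, 0, -1]]

```text
clock: 30.2
tool_pos: [0.5679, 0.0765, 0.0987]
orientation: [-180.0, 0.1, -160.7]
force: [1.6, 1.1, 5.2]
opening: 0.0006
gripper_force: 2.7
```

Request:
carry_out:
  deltas:
    - [[0, 0, 0.0025, 0, -1], [0, 0, 0.0025, 0, -1], [0, 0, 0.0025, 0, -1]]

```text
clock: 30.5
tool_pos: [0.5679, 0.0765, 0.0982]
orientation: [-180.0, 0.1, -160.7]
force: [1.2, -0.0, 6.2]
opening: 0.0
gripper_force: 2.9
```

Request:
carry_out:
  deltas:
    - [[0, 0, 0.0025, 0, -1], [0, 0, 0.0025, 0, -1], [0, 0, 0.0025, 0, -1]]

```text
clock: 30.8
tool_pos: [0.5679, 0.0765, 0.0977]
orientation: [-180.0, 0.1, -160.7]
force: [1.9, -0.4, 5.3]
opening: 0.0002
gripper_force: 2.9
```

Request:
carry_out:
  deltas:
    - [[0, 0, 0.0025, 0, -1], [0, 0, 0.0025, 0, -1], [0, 0, 0.0025, 0, -1]]

```text
clock: 31.1
tool_pos: [0.5679, 0.0765, 0.0973]
orientation: [-180.0, 0.1, -160.7]
force: [1.4, -0.1, 5.6]
opening: 0.0001
gripper_force: 3.0
```

Request:
carry_out:
  deltas:
    - [[0, 0, 0.0025, 0, -1], [0, 0, 0.0025, 0, -1], [0, 0, 0.0025, 0, -1]]

```text
clock: 31.4
tool_pos: [0.5679, 0.0765, 0.0968]
orientation: [-180.0, 0.1, -160.7]
force: [1.0, -0.1, 7.1]
opening: 0.0002
gripper_force: 3.0
```

```bash
python3 - <<'E'
from h import *
f=[]
for _ in range(6): ctrl.snapshot("scene");o=ctrl.get_obs();f.append(np.r_[o["force"],o["tool_pos"][2]*1000])
print(np.array(f))
E
```

```text
[[ 0.032   0.6939  5.7456 96.7686]
 [ 0.9274 -0.189   6.4651 96.7904]
 [ 0.6634  0.1103  5.2075 96.7948]
 [ 1.3181  0.6676  5.8212 96.7694]
 [ 1.9404 -0.1902  6.0592 96.7592]
 [ 0.9674  0.6094  6.3978 96.7808]]
```

Request:
carry_out:
  deltas:
    - [[0, 0, 0.0025, 0, -1], [0, 0, 0.0025, 0, -1], [0, 0, 0.0025, 0, -1]]

```text
clock: 32.0
tool_pos: [0.5679, 0.0765, 0.0963]
orientation: [-180.0, 0.1, -160.7]
force: [1.3, 0.9, 5.1]
opening: 0.0005
gripper_force: 3.0
```

Request:
carry_out:
  deltas:
    - [[0, 0, -0.15, 0, -1], [0, 0, -0.4, 0, -1], [-0.15, 0.004, -0.6, 0, -1], [-0.276, 0.004, -0.68, 0, -1], [-0.276, 0.004, -0.68, 0, -1]]

```text
clock: 32.5
tool_pos: [0.6218, 0.0964, 0.2337]
orientation: [-180.0, 0.2, -160.7]
force: [-1.2, 0.2, -1.7]
opening: 0.0002
gripper_force: 0.0
```

Request:
carry_out:
  deltas:
    - [[0, 0, 0, 0, -1], [0, 0, 0, 0, -1], [0, 0, 0, 0, -1]]

```text
clock: 32.8
tool_pos: [0.6179, 0.0949, 0.2306]
orientation: [180.0, -0.1, -160.7]
force: [0.2, -0.8, -1.0]
opening: 0.0004
gripper_force: 0.0
```

```bash
cat > lip.py <<'E'
from h import *
p=ctrl.snapshot("wrist");save(p,"w10.png")
w9=cv2.resize(cv2.imread("pics/w9.png")[:,:450],(150,200),interpolation=cv2.INTER_AREA)
ims={"w8":cv2.imread("pics/w8.png")[10:210,205:355],"w9":w9,"now":cv2.imread("pics/w10.png")[10:210,205:355]}
for n,a in ims.items():
    g=cv2.cvtColor(a,cv2.COLOR_BGR2GRAY).astype(int)
    for r0,r1 in((38,62),(118,160)):
        s=g[r0:r1]; ok=s<70
        n_,l,st,ce=cv2.connectedComponentsWithStats(ok.astype(np.uint8))
        k=1+np.argmax(st[1:,4]);print(n,"comp x,y,w,h,area",st[k]+np.array([0,r0,0,0,0]))
        cx=st[k][0]+st[k][2]//2
        print("  lip",g[r0:r1,cx-5:cx+6].mean(1).round().astype(int),"\n  side",g[r0:r1,cx-21:cx-17].mean(1).round().astype(int))
to(.6198,.0956,.2325,-160.7)
E
python3 lip.py
```

```text
w8 comp x,y,w,h,area [ 57  51  32  11 326]
  lip [170 173 175 177 180 179 179 181 178 172 169 170 221  68  49  50  40  37
  36  35  36  37  35  27] 
  side [167 174 174 179 179 179 179 180 179 160 134 120 119  84  83  84  84  80
 106 123 146 147 146 145]
w8 comp x,y,w,h,area [ 59 140  28   9 239]
  lip [205 205 205 205 205 205 205 205 204 204 204 204 204 204 204 205 203 174
 132 140 137  97  37  49  51  49  49  51  51  44  71 129 151 146 149 153
 154 154 153 150 147 147] 
  side [180 180 181 180 180 180 180 180 180 180 180 180 180 180 180 179 174 158
 137 140 141 142 142 141 117  90 107 106 106 104 110 134 149 146 149 154
 154 154 153 150 148 148]
w9 comp x,y,w,h,area [ 59  42  32  11 307]
  lip [142 145 150 113  45  42  46  46  44  45  47  46  38  29 138 202 181 186
 181 179 179 180 179 180] 
  side [142 143 148 136  77  78  76  74 156 180 178 201 192 134 118 119 129 152
 155 152 153 152 153 154]
w9 comp x,y,w,h,area [ 60 134  29   6 174]
  lip [179 179 179 179 179 180 181 170 136 119 122 123 123 124 122  99  54  36
  40  40  37  45  85 121 124 123 127 129 129 128 128 124 123 124 13
[... 340 characters left out ...]
 37  37  35  34  36] 
  side [252 166 166 165 172 173 176 177 177 177 179 184 132 104 105 136  87  80
  82  79 104 121 137 146]
now comp x,y,w,h,area [ 59 143  29   9 238]
  lip [204 204 203 203 203 203 203 203 203 203 203 202 202 202 202 202 202 203
 201 173 131 137 141 135  91  38  48  50  48  49  50  50  43  70 128 150
 145 147 151 152 151 151] 
  side [154 154 154 154 154 154 154 154 153 154 153 153 153 152 148 148 148 148
 149 145 140 141 141 140 141 140 122  91 105 105 104 104 102 115 146 146
 144 147 151 152 152 152]
to [-0.0091  0.0004 -0.0082] turn 6.642882829608097e-05 | t 32.85 [0.6181 0.0949 0.2309] [ 180.       -0.1033 -160.6761] j6 -97.25409721919574 F [ 0.5251 -0.1811  0.6482]
```

```bash
python3 - <<'E'
import cv2
for n in("w8","w10"):
    g=cv2.cvtColor(cv2.imread(f"pics/{n}.png")[10:210,205:355],cv2.COLOR_BGR2GRAY).astype(int)
    print(n,"lip",g[48:74,68:78].mean(1).round().astype(int),"side",g[48:74,50:54].mean(1).round().astype(int),"R",g[48:74,91:95].mean(1).round().astype(int))
E
```

```text
w8 lip [169 170 221  68  49  50  40  37  36  36  36  37  35  27  64 124 137 206
 215 212 211 211 211 211 211 211] side [174 130 103  82  83  84  84  80  96 129 148 148 146 146 146 145 143 162
 166 164 165 164 164 164 164 164] R [172 174 170  83  80  84  84  80 100 140 150 148 148 148 148 148 148 147
 147 147 147 146 147 146 146 147]
w10 lip [179 175 171 168 177 162  63  40  39  37  36  35  34  36  36  34  22  84
 138 206 214 211 210 209 210 209] side [183 156 104 104 107 136  86  80  82  79 102 112 140 146 145 145 145 144
 144 145 144 144 144 144 145 144] R [179 176 172 168 174 162  87  79  82  78 104 142 148 145 145 144 144 144
 142 151 153 152 152 151 150 151]
```

```bash
python3 -c "
from plant import ctrl
print(ctrl.close_job())"
```

```text
the job is handed in; nothing more can be done
None
```

I loaded both tins and handed the job in at about 33 s. One lip missed on the second tin, so I pressed that end down with the closed fingers (about 7 N at most). The last wrist picture, compared numerically with the first held tin, shows both lips out over its top. The hand-in gave no verdict.

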